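Slide the blue parts tray onto the orange rails

ROBOT

A 6-joint arm with a two-finger parallel gripper is mounted at the origin on the work surface. World frame = base frame: x ahead of the robot, y to its left, z up, the work surface at z = 0. Lengths are in m, angles in rad, forces in N, time in s.
With the tool pointing down it reaches from about 0.325 to 0.85 m from the base axis. Payload 15.5 kg.
Tool frame: the origin (TCP) lies midway between the tips of the shut fingers; the grasp point (between the pads) lies manip.grip_point_offset behind it (manip.grip_point_offset is the distance from the TCP to the grasp point, in m); z points along the fingers, y is the line along which they close (so a half turn about z gives the same grasp; the last joint's range is limited). The gripper opens to 91 mm and grips with 3 to 60 N. Pads are 32 mm wide; open, the fingers measure 118 mm over their backs; the gripper's body (76 mm by 178 mm) begins 60 mm behind the grasp point.
Start: joints at [-0.096, 0.494, 1.345, -0, 1.302, -0.096], TCP at [0.625, 0, 0.182] pointing down, gripper open.
Joint ranges: [-2.91, 2.91], [-0.82, 2.16], [0.22, 2.67], [-1.22, 4.37], [0.12, 2.79], [-3.08, 3.08]. Speed limits (rad/s): [1.89, 1.89, 2.57, 3.01, 3.01, 3.01].

INTERFACE

Orientations are given as a rotation vector (axis times angle).
In Python, from plant import manip gives the robot as it stands. Calls block until the motion is done:
- manip.move_to(position, orientation): joint-space move of the TCP to a pose.
- manip.move_l(position, feed=0.15, rotation=None, threshold=None): straight line of the TCP; rotation=None keeps the orientation; feed is the mean speed in m/s. With threshold (N) it stops when the force on the tool has changed by that much, and returns True; else False.
- manip.goto_joints(angles): joint-space move.
- manip.move_gripper(opening, effort=None): finger opening in m; effort is the grip in N (None keeps the last); returns when the fingers have stopped.
- manip.wait(seconds).
- manip.solve_ik(position, orientation): joint angles nearest the present ones, or None.
- manip.sense(): the state.
- manip.capture(name): name is "scene" or "side" or "wrist"; returns a dict with "image" (420x560x3 uint8, red, green, blue), "K" (3x3 intrinsics, pixels), "R" (3x3) and "t" (3): a world point X has camera coordinates R X + t. Camera axes: x right, y down, z forward; pixel columns grow to the right and rows downward; lengths in m; the calibration is good to about 2 mm. A picture is of the moment at which its call begins. There is no depth.
A pose or a line that the arm cannot do raises manip.IKError and nothing moves.
- manip.job_done(): hands the job in; it is judged then, once.
The state is a dict: "time_s": time; "joint_positions": joint angles; "joint_vel": joint speeds; "joint_efforts": joint torques, N m; "ee_pos": TCP position; "tcp_rot": TCP orientation; "wrist_force": force on the tool from outside, world axes, zero at the start; "wrist_torque": the same for the moment, N m; "gripper_width": finger opening in m; "grip_force": force on a finger pad.
Only numpy, scipy, OpenCV 4.12 (cv2) and the standard library are available. Lean on these libraries where they do the work, as an engineer would, in place of code of your own. Each camera call takes 0.05 s, during which the arm holds its last target. There are 200 camera calls.

TASK

At the repair table, put the blue parts tray away in the aluminium rack: take it by its black upright tab and slide it onto the orange pair of rails (not the grey pair above or below), far end first, until it is fully home against the orange bar at the back. Let go of it lying flat on the orange rails. Do not force the orange rails up or down, and do not knock over or shift the red and white spray can.

Things in the scene. Friction and masses are not known exactly. Their poses are not given: they have to be found in the camera images.
- tray: The loose blue tray, about 0.2 kg, flat on the table: a stiff sheet 150 mm wide (x), 210 mm long (y), floor 4 mm thick, rim 12 mm high, low ribs. Origin: on its underside, right below its black upright tab; z up. The tab is 60 mm wide along x, 10 mm thick along y, top 46 mm above the underside: pinch its thickness from above. Far edge at y = -205 mm, near edge at +5 mm.
- orange_rails (a point): Orange rail pair in the rack, clamped by friction (slips at 60 N) at a height that varies, 85 to 135 mm over the table. Point: midway between the rails, level with their tops, mid-depth; z up, +y out of the open mouth, along the rails. Gap between rails 110 mm. Rails reach y = +90 mm, then ramp down to +112. Back bar: face at y = -70 mm, 18 mm high; tray home has its tab at y = +135 mm.
- rack: The fixed open aluminium rack holding the orange rails; origin: centre of its underside, right below the orange point, same axes. Posts 215 mm high, at y = -71 to +71 mm, inner clear width 178 mm along x. Grey fixed rail pairs, tops 35 and 190 mm above the table, 6 mm thick, reach y = +80 mm: not for this tray.
- can: Bystander: a loose upright spray can, white with a broad red band, 54 mm across, 160 mm high, origin at the centre of its underside.

How it is judged:
By the outcome, as a careful person would: the job done as asked, in the order asked, and still so for the second after the job is handed in, with the robot touching nothing.
It also fails if it takes over 38 s, if anything falls off the work surface, if the arm or the gripper's body presses on something with over 40 N, if the wrist force passes 120 N, or if a joint passes its speed limit or range.

## Working session

There is one attempt and no reset: what is moved stays moved. The work goes in short steps, each a Python script; the robot and the scene stay as the last script left them, time stands still between calls to the robot, and variables do not carry over. Pictures are saved under pics/ and viewed, at most 10 in all, crops included, and the job is handed in when it is done.

```bash
mkdir -p pics; ls
cat > h.py <<'E'
import numpy as np, cv2, pickle
from plant import manip
def cap(n,f):
    c=manip.capture(n); cv2.imwrite(f'pics/{f}.png',c['image'][:,:,::-1])
    pickle.dump({k:c[k] for k in('image','K','R','t')},open(f'pics/{f}.pkl','wb')); return c
def tri(obs):
    A=[];b=[]
    for f,u,v in obs:
        c=pickle.load(open(f'pics/{f}.pkl','rb'));P=np.array(c['K'])@np.c_[c['R'],c['t']]
        for r,p in((0,u),(1,v)):
            q=P[r]-p*P[2];s=1/np.linalg.norm(q[:3]);A.append(q[:3]*s);b.append(-q[3]*s)
    x,*_=np.linalg.lstsq(np.array(A),np.array(b),rcond=None)
    return x,np.linalg.norm(np.array(A)@x-b)
def onz(f,u,v,z):
    c=pickle.load(open(f'pics/{f}.pkl','rb'));R=np.array(c['R']);C=-R.T@c['t']
    d=R.T@np.linalg.inv(c['K'])@[u,v,1];return C+d*(z-C[2])/d[2]
def proj(f,X):
    c=pickle.load(open(f'pics/{f}.pkl','rb'));x=c['K']@(np.array(c['R'])@X+c['t']);return x[:2]/x[2]
E
python3 - <<'E'
from h import *
a=[cap(n,n) for n in('scene','side','wrist')]
for c in a: print(-np.array(c['R']).T@c['t'])
for n in('scene','side'):
    cv2.imwrite(f'pics/{n}v.png',cv2.resize(cv2.imread(f'pics/{n}.png'),(800,600),interpolation=2))
print(manip.grip_point_offset, manip.sense()['time_s'],manip.sense()['tcp_rot'])
E
```

```text
pics
plant.py
[1.23982336 0.70443883 0.82517794]
[ 0.03706403 -0.77086059  0.68900983]
[0.62629681 0.08499355 0.38404588]
0.0188 0.15 [-2.22093941e+00 -2.22088972e+00  9.38459456e-04]
```

View pics/scenev.png

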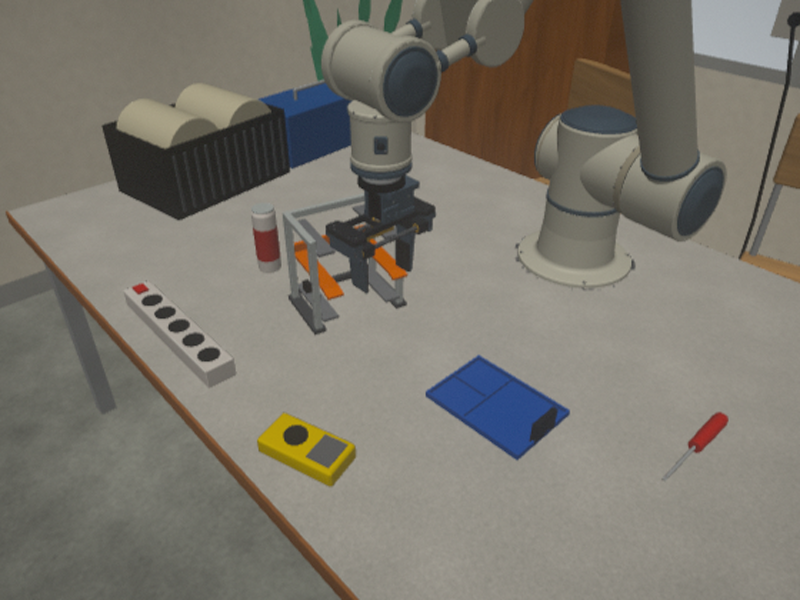

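View pics/sidev.png

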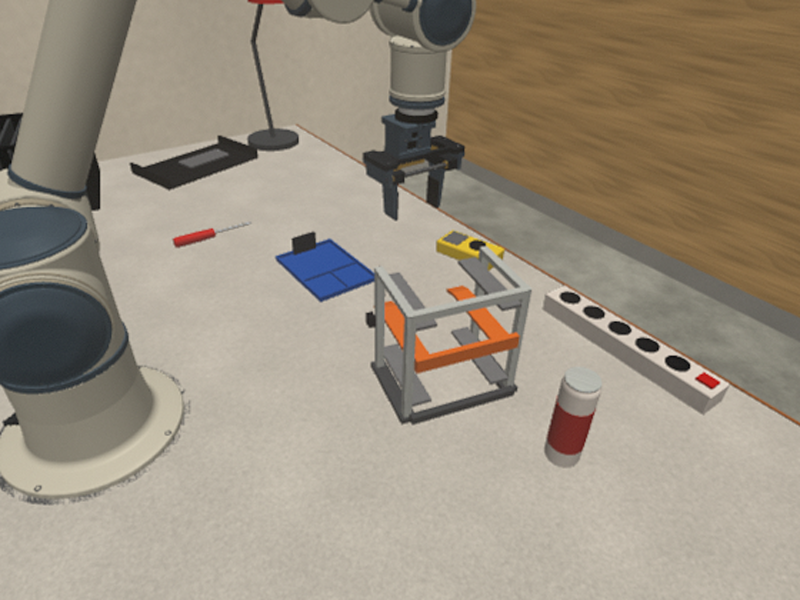

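The scene view shows the tray centred near (497,405) with its tab at (543,424), and the rack near (350,270) partly hidden by the gripper. In the side view the tray is at (325,268), the rack at (450,345) and the can at (572,420). I'll get rough positions first.

Run:
```python
from h import *
s=.7
for n,u,v,z in [('scene',427,394,.012),('scene',478,357,.012),('scene',568,411,.012),('scene',518,457,.012),('side',276,258,.012),('side',331,240,.012),('side',374,278,.012),('side',320,299,.012),
 ('side',405,420,0),('side',517,393,0),('side',374,365,0),('scene',317,332,0),('scene',405,303,0),('side',565,460,0),('scene',268,268,0)]:
    print(n,u,v,onz(n,u*s,v*s,z).round(3))
print('tab',tri([('scene',543*s,424*s),('side',304*s,243*s)]))
```

```text
scene 427 394 [0.617 0.111 0.012]
scene 478 357 [0.47  0.104 0.012]
scene 568 411 [0.463 0.309 0.012]
scene 518 457 [0.611 0.316 0.012]
side 276 258 [0.459 0.3   0.012]
side 331 240 [0.61  0.305 0.012]
side 374 278 [0.605 0.101 0.012]
side 320 299 [0.465 0.096 0.012]
side 405 420 [ 0.423 -0.27   0.   ]
side 517 393 [ 0.621 -0.329  0.   ]
side 374 365 [ 0.454 -0.13   0.   ]
scene 317 332 [ 0.647 -0.184  0.   ]
scene 405 303 [ 0.44  -0.136  0.   ]
side 565 460 [ 0.579 -0.473  0.   ]
scene 268 268 [ 0.584 -0.463  0.   ]
tab (array([0.53572534, 0.30545776, 0.02661846]), np.float64(0.00164117941269993))
```

```bash
cat >> h.py <<'E'
from scipy.spatial.transform import Rotation as Ro
def rot(psi,flip=0): return (Ro.from_euler('z',psi+(np.pi if flip else 0))*Ro.from_matrix(np.diag([1,-1,-1.]))).as_rotvec()
E
python3 - <<'E'
from h import *
for f in(0,1):
    for p,a in(((.535,.305,.15),.04),((.61,.08,.15),-.24),((.57,-.1,.15),-.24)): 
        q=manip.solve_ik(p,rot(a,f)); print(f,None if q is None else np.round(q,2))
manip.move_to([.46,-.02,.30],rot(0)); c=cap('wrist','w1'); print(np.round(c['R'],2))
manip.move_l([.46,-.11,.30]); cap('wrist','w2')
manip.move_to([.535,.30,.17],rot(.045)); cap('wrist','w3');cap('scene','scene2');cap('side','side2')
print(manip.sense()['time_s'],manip.sense()['joint_positions'])
r=lambda f:cv2.imread(f'pics/{f}.png')
im=np.vstack([np.hstack([r('w1'),r('w2')]),np.hstack([r('w3'),r('scene2')])])
cv2.imwrite('pics/m1.png',cv2.resize(im,(800,600),interpolation=3))
cv2.imwrite('pics/m2.png',cv2.resize(r('scene2')[130:250,180:340],(800,600),interpolation=2))
cv2.imwrite('pics/m3.png',cv2.resize(r('side2')[165:300,245:425],(800,600),interpolation=2))
E
```

```text
0 [ 0.42  0.51  1.41 -0.    1.22  1.95]
0 [ 0.03  0.51  1.41 -0.    1.22  1.84]
0 [-0.28  0.46  1.5  -0.    1.18  1.53]
1 [ 0.42  0.51  1.41  0.    1.22 -1.19]
1 [ 0.03  0.51  1.41 -0.    1.22 -1.3 ]
1 [-0.28  0.46  1.5   0.    1.18 -1.61]
[[ 0.   -1.    0.  ]
 [-0.95 -0.    0.3 ]
 [-0.3  -0.   -0.95]]
4.15 [ 4.12138212e-01  4.87727145e-01  1.39105101e+00 -9.95047072e-05
  1.26212330e+00  1.93928570e+00]
```

View pics/m1.png

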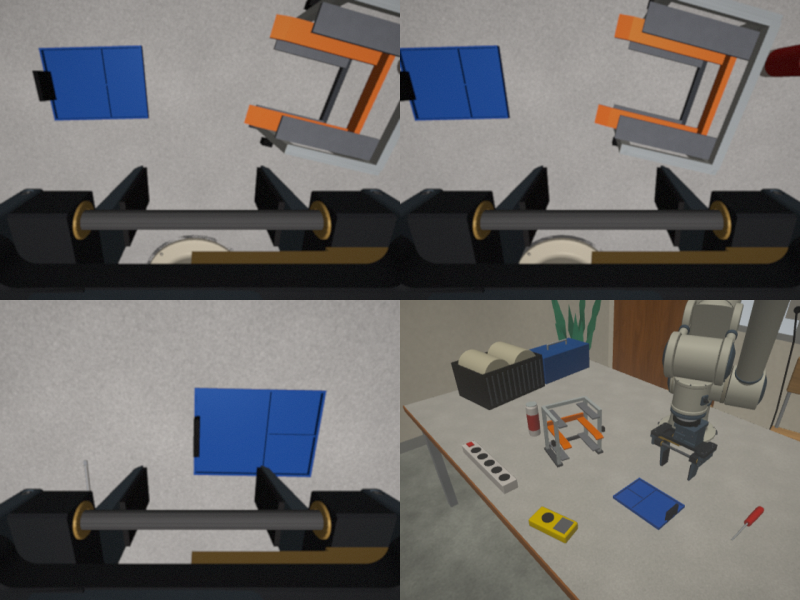

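View pics/m2.png

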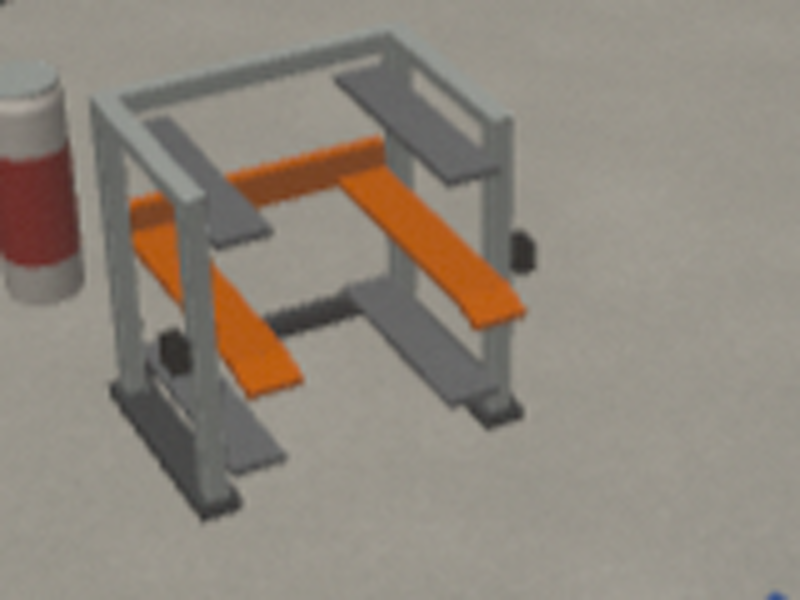

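View pics/m3.png

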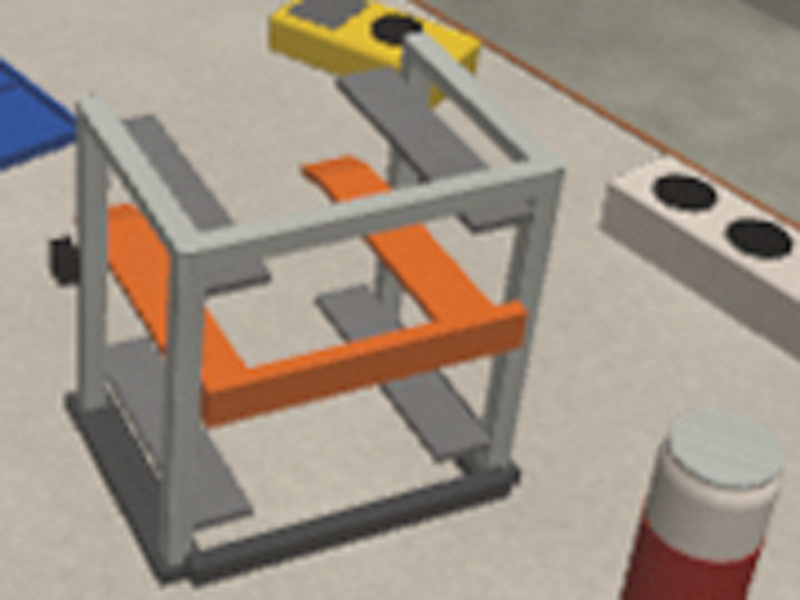

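The mosaic shows the orange rails in both wrist views: w1 tips near (275,25) and (248,112), w2 tips near (620,25) and (598,112). The tab in w3 is at (197,436). In the enlarged crops, the scene has the rail tips at (270,385) and (497,318), and the side view shows the orange bar from (205,400) to (525,325) with no front crossbar. Next I'll enlarge the wrist patches.

Run:
```python
from h import *
r=lambda f:cv2.imread(f'pics/{f}.png')
p=lambda f,x,y:cv2.resize(r(f)[y:y+75,x:x+100],(400,300),interpolation=2)
cv2.imwrite('pics/m4.png',np.vstack([np.hstack([p('w1',365,0),p('w2',290,0)]),np.hstack([p('w1',335,130),p('w2',265,130)])]))
cv2.imwrite('pics/m5.png',cv2.resize(r('w3')[110:260,262:462],(800,600),interpolation=2))
```

```text
(no output)
```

View pics/m4.png

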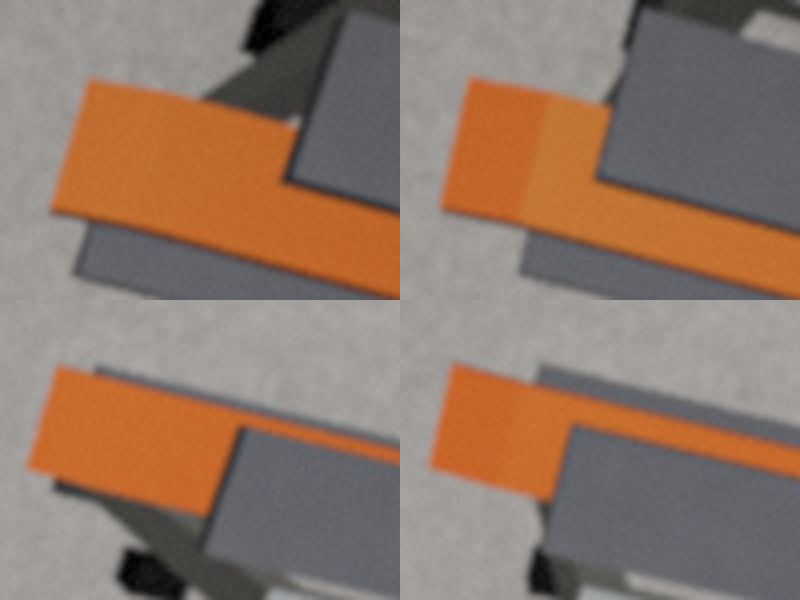

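View pics/m5.png

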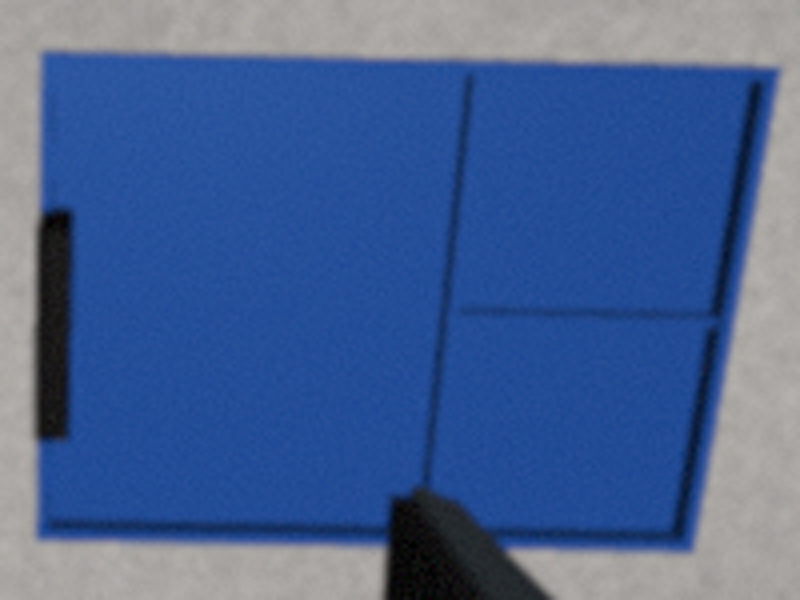

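The enlarged rail tips are at about (91,79), (51,211), (60,366) and (28,468) in w1, and (472,79), (442,210), (454,365) and (431,468) in w2. The tray corners in w3 are (43,53), (778,70), (692,549) and (39,538), with the tab spanning x 38-70, y 212-438. Now I'll triangulate and fit.

```bash
cat > fit.py <<'E'
from h import *
from scipy.optimize import least_squares
def px(u,v,ox,oy,s): return ((u+.5)/s-.5+ox,(v+.5)/s-.5+oy)
W1u=lambda u,v:('w1',*px(u,v,365,0,4));W2u=lambda u,v:('w2',*px(u,v,290,0,4))
W1l=lambda u,v:('w1',*px(u,v,335,130,4));W2l=lambda u,v:('w2',*px(u,v,265,130,4))
S=lambda u,v:('scene2',*px(u,v,180,130,5));D=lambda u,v:('side2',*px(u,v,245,165,40/9))
W3=lambda u,v:('w3',*px(u,v,262,110,4))
pts={'pxo':[W1u(91,79),W2u(72,79),S(249,395),D(350,157)],'pxi':[W1u(51,211),W2u(42,210),S(303,380),D(302,168)],
'nxi':[W1l(60,66),W2l(54,65),S(473,327)],'nxo':[W1l(28,168),W2l(31,168),S(524,312)]}
for k,o in pts.items():
    x,e=tri(o); print(k,x.round(4),[np.round(np.array(a[1:])-proj(a[0],x),1) for a in o])
# rack fit: x,y,yaw,z, ramp drop, rail outer half width
# bar top front corners at S(132,203),S(382,138)
def mod(p):
    x,y,yaw,z,d,w,=p; R=Ro.from_euler('z',yaw).as_matrix(); T=lambda a,b,c:R@[a,b,c]+[x,y,z]
    r=[]
    M={'pxo':(w,.112,-d),'pxi':(.055,.112,-d),'nxi':(-.055,.112,-d),'nxo':(-w,.112,-d)}
    for k,o in pts.items():
        for a in o: r+=list(proj(a[0],T(*M[k]))-a[1:])
    for (a,m) in [(W2u(150,93),(w,.09,0)),(W2u(122,228),(.055,.09,0)),(W2l(124,83),(-.055,.09,0)),(S(343,180),(-.055,-.07,0)),(D(245,366),(-.055,-.07,0))]:
        r+=list(proj(a[0],T(*m))-a[1:])
    return np.array(r)
s=least_squares(mod,[.535,-.23,-.24,.11,.01,.08],loss='soft_l1',diff_step=1e-5,x_scale=[.1,.1,.1,.1,.01,.05])
print('rack',s.x.round(4));print(mod(s.x).reshape(-1,2).round(1).tolist())
s7=lambda n,u,v:(n,u*.7,v*.7)
tp=[(-1,.005,[W3(39,538),s7('side',276,258),s7('scene',568,411)]),(1,.005,[W3(43,53),s7('side',331,240),s7('scene',518,457)]),
 (1,-.205,[W3(778,70),s7('side',374,278),s7('scene',427,394)]),(-1,-.205,[W3(692,549),s7('side',320,299),s7('scene',478,357)])]
def mt(p):
    x,y,yaw,z=p;R=Ro.from_euler('z',yaw).as_matrix();r=[]
    for sx,yy,o in tp:
        X=R@[sx*.075,yy,.012]+[x,y,z]
        for a in o: r+=list((proj(a[0],X)-a[1:])*(2 if a[0]=='w3' else 1))
    return np.array(r)
t=least_squares(mt,[.535,.305,.04,0],loss='soft_l1',diff_step=1e-5)
print('tray',t.x.round(4));print(mt(t.x).reshape(-1,2).round(1).tolist())
R=Ro.from_euler('z',t.x[2]).as_matrix()
for a,b in((-.03,.005),(.03,.005),(.03,-.005),(-.03,-.005)):
    u=proj('w3',R@[a,b,.046]+t.x[[0,1,3]]); print('tabtop',((u-[262,110])*4).round(0))
E
python3 fit.py
```

```text
pxo [ 0.6464 -0.1374  0.1096] [array([-0.4, -0.3]), array([-0.2,  0.2]), array([ 0.1, -0.2]), array([0.2, 0.1])]
pxi [ 0.6139 -0.1298  0.1088] [array([-0.7,  0.5]), array([-0.3,  0.7]), array([-0. , -0.1]), array([ 0.6, -0.1])]
nxi [ 0.5071 -0.1041  0.11  ] [array([-0.2,  0.3]), array([-0.4,  0.4]), array([-0.4,  0. ])]
nxo [ 0.4745 -0.0962  0.1099] [array([-0.4,  0. ]), array([-0.1,  0.4]), array([-0.3,  0. ])]
rack [ 0.5337 -0.2254 -0.2376  0.1181  0.0087  0.0885]
[[0.3, 0.7], [0.2, 0.2], [-0.0, 0.2], [-0.3, -0.0], [0.5, -0.2], [0.1, -0.4], [0.2, -0.1], [-0.8, -0.1], [-0.4, 0.1], [-0.1, -0.0], [0.7, 0.2], [-0.2, 0.3], [-0.4, -0.1], [0.5, 0.1], [0.6, -0.2], [-0.7, -1.3], [-0.3, 0.5], [-0.8, -0.3], [3.1, 5.1]]
tray [ 0.5354  0.3071  0.0255 -0.0035]
[[0.1, 0.0], [-0.9, -0.5], [0.8, 0.6], [0.5, 0.3], [-1.2, -0.2], [-0.5, 0.3], [-0.1, -0.8], [2.3, -0.6], [-1.5, -0.7], [-0.6, 0.3], [-0.5, 0.1], [-0.0, -0.5]]
tabtop [ 35. 439.]
tabtop [ 37. 229.]
tabtop [ 74. 230.]
tabtop [ 70. 440.]
```

Run:
```python
from h import *
tr=[.5354,.3071]; 
manip.move_l([*tr,.06],rotation=rot(.0255)); 
print(manip.move_l([*tr,.012],feed=.06,threshold=8))
manip.move_gripper(0,effort=40); s=manip.sense(); print(s['gripper_width'],s['grip_force'],s['ee_pos'],s['wrist_force'])
manip.move_l([*tr,.05],feed=.08); manip.move_l([*tr,.137],feed=.15)
s=manip.sense(); print(s['gripper_width'],s['grip_force'],s['wrist_force'],s['wrist_torque'])
rk=np.array([.5337,-.2254]);a=-.2376;ey=np.array([-np.sin(a),np.cos(a)])
manip.move_l([*(rk+.345*ey),.118+.012+.006],feed=.15,rotation=rot(a))
for n in('side','scene'): cap(n,n+'3')
cap('wrist','w4')
s=manip.sense(); print(s['time_s'],s['ee_pos'],s['gripper_width'],s['wrist_force'])
r=lambda f:cv2.imread(f'pics/{f}.png')
cv2.imwrite('pics/m6.png',np.vstack([np.hstack([cv2.resize(r('side3')[90:300,140:420],(400,300),interpolation=2),cv2.resize(r('scene3')[120:330,160:440],(400,300),interpolation=2)]),
 np.hstack([cv2.resize(r('w4'),(400,300),interpolation=3),cv2.resize(r('side3')[150:255,210:350],(400,300),interpolation=2)])]))
```

```text
False
0.008706703730956413 39.99996364116669 [0.53537913 0.3071143  0.01200699] [0.12563801 0.23818145 0.20531263]
0.008849357999529364 40.38838030421175 [ 0.51852579 -0.33053922 -3.10041091] [ 0.2499604   0.16452344 -0.02229979]
10.2917 [0.61471926 0.11051572 0.13603122] 0.00897136313277274 [-0.00645198  0.28339224 -1.50497025]
```

View pics/m6.png

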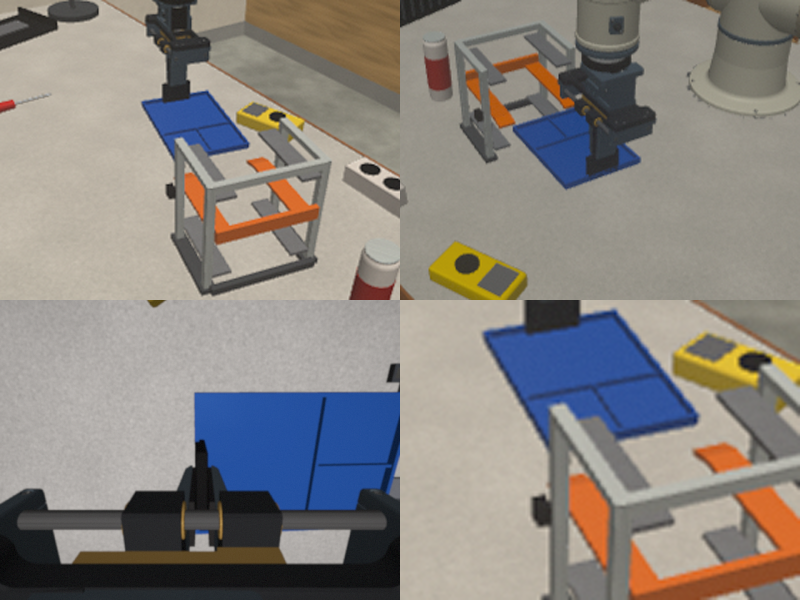

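The tray is held level in front of the mouth. Its far +x corner is at (697,422) in the lower-right panel and (514,127) in the upper-right one. I'll check that corner against the model, then insert.

Run:
```python
from h import *
rk=np.array([.5337,-.2254]);a=-.2376;ey=np.array([-np.sin(a),np.cos(a)]);R=Ro.from_euler('z',a).as_matrix()
x=tri([('side3',314,191.5),('scene3',239.8,208.9)]);print(x, R.T@(x[0]-[*rk,.118]))
X=R@[.075,.345-.205,.018]+[*rk,.118];print(X,proj('side3',X),proj('scene3',X))
```

```text
(array([ 0.63742301, -0.10477649,  0.12187811]), np.float64(0.003183461149820714)) [0.07241774 0.14164803 0.00387811]
[ 0.63954483 -0.10698601  0.136     ] [314.67486248 187.21881575] [237.60579664 204.55332961]
```

Run:
```python
from h import *
rk=np.array([.5337,-.2254]);a=-.2376;R=Ro.from_euler('z',a).as_matrix()
out=[]
for f,x,y in(('side3',260,160),('scene3',225,185)):
    im=cv2.resize(cv2.imread(f'pics/{f}.png')[y:y+75,x:x+50],(400,600),interpolation=2)
    for z,col in((.006,(0,255,255)),(.018,(0,255,0))):
        P=[((proj(f,R@[sx*.075,.345+yy,z]+[*rk,.118])-[x,y]+.5)*8).astype(int).tolist() for sx,yy in((-1,-.205),(1,-.205),(1,.005))]
        cv2.polylines(im,[np.array(P)],False,col,1)
    out.append(im)
cv2.imwrite('pics/m7.png',np.hstack(out))
```

```text
(no output)
```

View pics/m7.png

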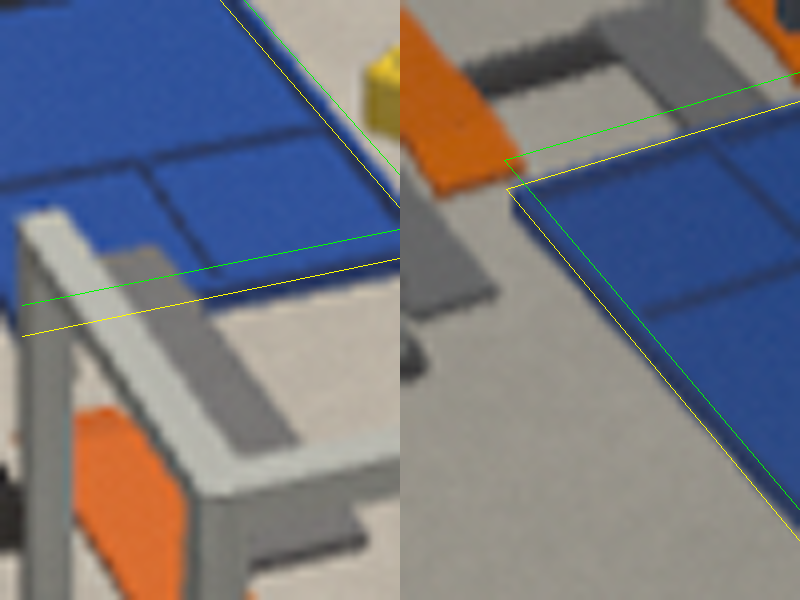

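The overlay shows the far end drooping: in the scene its top corner is at (513,200) against a predicted (505,160), and in the side view its bottom edge is about 12 px low. I'll fit the pitch.

Run:
```python
from h import *
from scipy.optimize import least_squares
rk=np.array([.5337,-.2254]);a=-.2376;R=Ro.from_euler('z',a).as_matrix()
T=lambda p,X:R@(Ro.from_euler('x',p[0]).apply(X)+[p[2],.345+p[3],.006+p[1]])+[*rk,.118]
q=lambda u,v,x,y:np.array([(u+.5)/8-.5+x,(v+.5)/8-.5+y])
def line(f,p,A,B,o):
    A=proj(f,T(p,A));B=proj(f,T(p,B));d=(B-A)/np.linalg.norm(B-A);return d[0]*(o-A)[1]-d[1]*(o-A)[0]
def res(p):
    r=list(proj('scene3',T(p,[.075,-.205,.012]))-q(113,200,225,185))
    n,f=[.075,.005,0],[.075,-.205,0];g=[-.075,-.205,0]
    r+=[line('scene3',p,f,n,q(220,348,225,185)),line('scene3',p,f,n,q(397,540,225,185))]
    r+=[line('side3',p,g,f,q(215,312,260,160)),line('side3',p,g,f,q(397,275,260,160))]
    r+=[line('side3',p,n,f,q(390,195,260,160)),line('side3',p,n,f,q(235,3,260,160))]
    return np.array(r+[p[2]/.003,p[3]/.002])
s=least_squares(res,np.zeros(4),diff_step=1e-5,x_scale=.01);print(s.x,s.fun.round(2))
print('far drop mm',1e3*(.205*np.sin(s.x[0])-0),'dz',s.x[1]*1e3)
```

```text
[0.06800736 0.00375454 0.00214107 0.00259229] [-1.27 -1.28  0.31  0.27 -0.52 -0.49 -0.99 -0.15  0.71  1.3 ]
far drop mm 13.93076486216567 dz 3.7545435804865432
```

```bash
cat >> h.py <<'E'
rk=np.array([.5337,-.2254]);ra=-.2376;RR=Ro.from_euler('z',ra)
def rp(y,z): return [*(rk+y*RR.apply([0,1,0])[:2]),.118+z]
def rr(t): return (RR*Ro.from_euler('x',t)*Ro.from_matrix(np.diag([1,-1,-1.]))).as_rotvec()
def st(m=''):
    s=manip.sense();e=RR.inv().apply(np.array(s['ee_pos'])-[*rk,.118]);print(m,round(s['time_s'],2),'ee_rack',e.round(4),'F',RR.inv().apply(s['wrist_force']).round(1),'T',RR.inv().apply(s['wrist_torque']).round(2),s['gripper_width'].round(4),flush=True)
E
python3 - <<'E'
from h import *
manip.move_l(rp(.345,.022),feed=.1,rotation=rr(-.055)); st('tilt')
b=manip.move_l(rp(.24,.022),feed=.1,threshold=8); st(b)
if not b:
    b=manip.move_l(rp(.148,.022),feed=.08,threshold=8); st(b)
if not b:
    for n in('side','scene'): cap(n,n+'4')
    b=manip.move_l(rp(.148,.010),feed=.03,threshold=5); st(b)
    b=manip.move_l(rp(.128,manip.sense()['ee_pos'][2]-.118),feed=.03,threshold=8); st(b)
E
```

```text
Traceback (most recent call last):
  File "h.py", line 25, in st
    s=manip.sense();e=RR.inv().apply(np.array(s['ee_pos'])-[*rk,.118]);print(m,round(s['time_s'],2),'ee_rack',e.round(4),'F',RR.inv().apply(s['wrist_force']).round(1),'T',RR.inv().apply(s['wrist_torque']).round(2),s['gripper_width'].round(4),flush=True)
                                                                                                                                                                                                                      ^^^^^^^^^^^^^^^^^^^^^^^^
AttributeError: 'float' object has no attribute 'round'
```

```bash
sed -i "s/s\['gripper_width'\].round(4)/round(s['gripper_width'],4)/" h.py
python3 - <<'E'
from h import *
st('tilt')
b=manip.move_l(rp(.24,.022),feed=.1,threshold=8); st(b)
if not b:
    b=manip.move_l(rp(.148,.022),feed=.08,threshold=8); st(b)
if not b:
    for n in('side','scene'): cap(n,n+'4')
    b=manip.move_l(rp(.148,.010),feed=.03,threshold=5); st(b)
    b=manip.move_l(rp(.128,manip.sense()['ee_pos'][2]-.118),feed=.03,threshold=8); st(b)
E
```

```text
tilt 10.54 ee_rack [-1.000e-04  3.461e-01  2.200e-02] F [-0.4  1.5 -1.7] T [0.29 0.11 0.  ] 0.0087
False 11.74 ee_rack [0.     0.2405 0.022 ] F [ 0.1  0.1 -1.5] T [ 0.25  0.13 -0.04] 0.0086
False 13.04 ee_rack [0.     0.1484 0.022 ] F [ 0.8  0.  -1.9] T [0.23 0.12 0.02] 0.0089
False 13.69 ee_rack [-1.00e-04  1.48e-01  9.90e-03] F [ 1.3  0.6 -1.7] T [ 0.21  0.1  -0.06] 0.0088
True 14.22 ee_rack [-0.0005  0.1325  0.0097] F [-0.8  2.3  3.9] T [ 0.79  0.48 -0.02] 0.0095
```

Run:
```python
from h import *
b=manip.move_l(rp(.1335,.003),feed=.02,threshold=5); st(b)
manip.move_gripper(.04); st('open')
manip.move_l(rp(.1335+.004,.10),feed=.15); st('up')
manip.move_l(rp(.26,.16),feed=.2)
cs=[cap(n,n+'5') for n in('side','scene')]; st()
r=lambda f:cv2.imread(f'pics/{f}.png')
cv2.imwrite('pics/m8.png',np.hstack([cv2.resize(r('side5')[160:295,245:335+0],(400,600),interpolation=2),cv2.resize(r('scene5')[130:265,210:300],(400,600),interpolation=2)]) if 0 else
 np.vstack([cv2.resize(r('side5')[165:277,210:410],(536,300),interpolation=2),cv2.resize(r('scene5')[130:242,175:375],(536,300),interpolation=2)]))
```

```text
True 14.43 ee_rack [-0.0005  0.1336  0.0085] F [0.8 4.  2.4] T [0.92 0.15 0.07] 0.0087
open 15.08 ee_rack [-0.0009  0.1335  0.0082] F [-0.2 -0.2  0.4] T [ 0.09  0.08 -0.  ] 0.0402
up 15.84 ee_rack [-0.0005  0.1375  0.0992] F [-0.3  0.2  0.1] T [ 0.07  0.14 -0.  ] 0.0401
 16.77 ee_rack [-0.0003  0.2589  0.1592] F [-0.4 -1.   0.4] T [0.06 0.13 0.03] 0.04
```

View pics/m8.png

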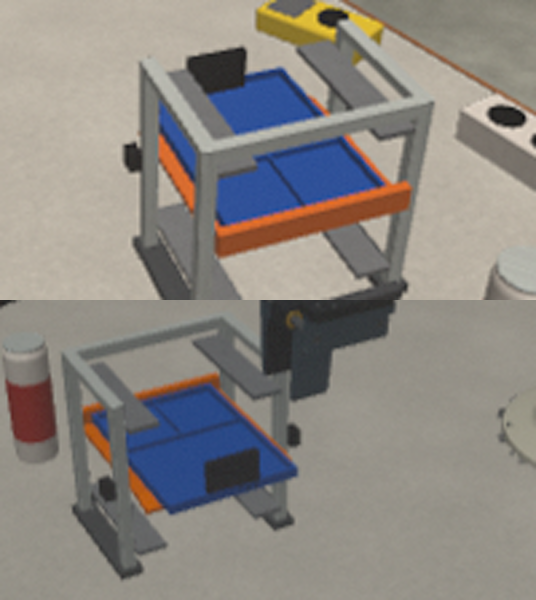

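The tray is on the orange rails, flat, up against the orange bar (bottom edge in the side panel from (220,235) to (405,195)), and the can is still upright. I'll give the tab a gentle push with the fingers shut to make sure the tray is home.

Run:
```python
from h import *
manip.move_gripper(0,effort=20)
manip.move_l(rp(.20,.08),feed=.2,rotation=rr(0)); manip.move_l(rp(.185,.016),feed=.12)
b=manip.move_l(rp(.143,.016),feed=.03,threshold=5); st(b)
manip.move_l(rp(.185,.016),feed=.1); manip.move_l(rp(.25,.12),feed=.15)
manip.wait(.3)
for n in('side','scene'): cap(n,n+'6')
st()
# compare with predicted home position: blue-mask/edge shift before vs after
for n in('side','scene'):
    m=[]
    for k in '56':
        h=cv2.cvtColor(cv2.imread(f'pics/{n}{k}.png'),cv2.COLOR_BGR2HSV)
        b=cv2.inRange(h,(100,150,60),(125,255,255))[150:300,180:420]; ys,xs=np.nonzero(b); m.append((xs.mean().round(2),ys.mean().round(2),len(xs)))
    print(n,m)
h=cv2.imread('pics/scene6.png')[130:242,175:375];k=cv2.inRange(h,(0,0,0),(45,40,40))
n,l,s,c=cv2.connectedComponentsWithStats(k);j=np.argsort(-s[1:,4])[:4]+1
print(s[j].tolist(),(c[j]+[175,130]).round(1).tolist())
R=RR.as_matrix();print('pred tab face centre',proj('scene6',R@[0,.140,.027]+[*rk,.118]))
```

```text
False 20.4 ee_rack [-0.      0.1431  0.016 ] F [0.2 0.  0.3] T [ 0.08  0.13 -0.02] 0.0006
 22.33 ee_rack [-0.      0.2499  0.1198] F [-0.5  1.3  0.5] T [ 0.08  0.13 -0.02] -0.0002
side [(np.float64(132.68), np.float64(71.76), 1704), (np.float64(132.72), np.float64(71.72), 1697)]
scene [(np.float64(66.26), np.float64(33.73), 1260), (np.float64(66.27), np.float64(33.64), 1271)]
[[0, 0, 2, 2, 3], [96, 0, 1, 1, 1], [105, 8, 1, 1, 1], [106, 14, 1, 1, 1]] [[175.3, 130.3], [271.0, 130.0], [280.0, 138.0], [281.0, 144.0]]
pred tab face centre [262.20124721 194.49326014]
```

Run:
```python
from h import *
manip.move_l(rp(.165,.016),feed=.2)
b=manip.move_l(rp(.132,.016),feed=.03,threshold=5); st(b)
manip.move_l(rp(.185,.016),feed=.1); manip.move_l(rp(.25,.12),feed=.15)
for n in('side','scene'): cap(n,n+'7')
st()
for n in('side','scene'):
    m=[]
    for k in '67':
        h=cv2.cvtColor(cv2.imread(f'pics/{n}{k}.png'),cv2.COLOR_BGR2HSV)
        b=cv2.inRange(h,(100,150,60),(125,255,255))[150:300,180:420]; ys,xs=np.nonzero(b); m.append((xs.mean().round(2),ys.mean().round(2),len(xs)))
    print(n,m)
a,b=[cv2.imread(f'pics/side{k}.png').astype(int) for k in('2','7')]
print('can diff',abs(a-b)[250:330,380:430].mean())
```

```text
False 24.41 ee_rack [-0.      0.1322  0.016 ] F [-0.2  0.3 -0.5] T [-0.01  0.14  0.01] 0.0006
 26.16 ee_rack [-0.0004  0.2494  0.1191] F [-0.5  0.5  0.6] T [ 0.06  0.11 -0.04] 0.0005
side [(np.float64(132.72), np.float64(71.72), 1697), (np.float64(132.73), np.float64(71.68), 1704)]
scene [(np.float64(66.27), np.float64(33.64), 1271), (np.float64(66.29), np.float64(33.6), 1269)]
can diff 1.157
```

Run:
```python
from h import *
f=lambda n,u,v:(n,(u+.5)/2.68-.5+(210 if n[:2]=='si' else 175),(v+.5)/2.68-.5+(165 if n[:2]=='si' else 130))
for A,B in(((188,57),(205,161)),((245,48),(259,149)),((217,53),(232,155))):
    x,e=tri([f('side5',*A),f('scene5',*B)]);print((RR.inv().apply(x-[*rk,.118])).round(4),round(e,4))
for y in(.125,.135,.140):
    print(y,[((proj(n,RR.apply([sx*.03,y,.046])+[*rk,.118])-o)*2.68).round(0).tolist() for n,o in(('side5',(210,165)),('scene5',(175,130))) for sx in(-1,1)])
h=[cv2.imread(f'pics/{n}7.png') for n in('side','scene')]
print(manip.sense()['ee_pos'])
# dark tab mask
for n,i,(x0,y0,x1,y1) in(('side',h[0],(270,175,310,205)),('scene',h[1],(240,175,285,210))):
    g=i[y0:y1,x0:x1].max(2);k=(g<50).astype(np.uint8);nn,l,s,c=cv2.connectedComponentsWithStats(k);j=1+np.argmax(s[1:,4]);p=np.argwhere(l==j)[:,::-1].astype(np.int32)
    print(n,s[j].tolist(),(cv2.boxPoints(cv2.minAreaRect(p))+[x0,y0]).round(1).tolist())
```

```text
[-0.0007  0.1321  0.0403] 0.0385
[0.0004 0.1356 0.0534] 0.0392
[-0.      0.1335  0.0461] 0.0009
0.125 [[190.0, 62.0], [248.0, 51.0], [252.0, 143.0], [200.0, 158.0]]
0.135 [[186.0, 57.0], [243.0, 46.0], [257.0, 148.0], [205.0, 163.0]]
0.14 [[184.0, 54.0], [241.0, 43.0], [259.0, 150.0], [207.0, 165.0]]
[0.59197753 0.01711447 0.2370919 ]
side [10, 8, 21, 16, 250] [[279.5, 186.4], [299.9, 182.6], [302.4, 195.9], [281.9, 199.6]]
scene [12, 11, 19, 17, 230] [[250.2, 189.0], [269.8, 185.7], [272.0, 199.0], [252.4, 202.3]]
```

Run:
```python
from h import *
def blue(f):
    h=cv2.cvtColor(cv2.imread(f'pics/{f}.png'),cv2.COLOR_BGR2HSV)
    b=cv2.inRange(h,(100,150,60),(125,255,255))[195:265,255:420]; ys,xs=np.nonzero(b); return xs.mean().round(2),ys.mean().round(2),len(xs)
manip.move_l(rp(.165,.016),feed=.25); st()
for y in(.15,.142,.136,.132):
    b=manip.move_l(rp(y,.016),feed=.05,threshold=5); st(b)
    cap('side','s%d'%(y*1000)); print(blue('s%d'%(y*1000)))
    if b: break
cap('scene','sc8')
print('ref',blue('side7'))
manip.move_l(rp(.185,.02),feed=.15); manip.move_l(rp(.25,.12),feed=.2); cap('side','side8');print(blue('side8')); st()
```

```text
26.84 ee_rack [0.0005 0.1653 0.0167] F [-0.3  0.1  0.7] T [ 0.02  0.1  -0.05] 0.0002
False 27.29 ee_rack [1.000e-04 1.499e-01 1.630e-02] F [-0.2 -0.8 -0.6] T [0.05 0.11 0.03] 0.0006
(np.float64(57.77), np.float64(27.26), 1679)
False 27.65 ee_rack [0.     0.1417 0.016 ] F [ 0.1 -0.2  0.3] T [0.01 0.13 0.03] 0.0003
(np.float64(57.67), np.float64(27.22), 1685)
False 27.97 ee_rack [0.     0.1357 0.016 ] F [ 0.2  0.2 -0.1] T [ 0.03  0.13 -0.02] 0.0005
(np.float64(57.73), np.float64(27.23), 1685)
False 28.27 ee_rack [-0.      0.1318  0.016 ] F [ 0.8 -0.5 -0.1] T [ 0.06  0.13 -0.05] 0.0003
(np.float64(57.76), np.float64(27.26), 1682)
ref (np.float64(57.78), np.float64(27.34), 1666)
(np.float64(57.77), np.float64(27.38), 1663)
 29.68 ee_rack [-0.0006  0.249   0.1187] F [ 0.2 -0.6 -0.2] T [ 0.    0.11 -0.03] 0.0001
```

Run:
```python
from h import *
for f,g,(x0,x1,y0,y1) in(('s132','side7',(264,320,150,215)),('sc8','scene7',(240,300,150,215))):
    a,b=[cv2.cvtColor(cv2.imread(f'pics/{k}.png'),cv2.COLOR_BGR2GRAY)[y0:y1,x0:x1] for k in(f,g)]
    print(f,'tip pred',proj(f,rp(.132,.016)),'tabtop pred',proj(f,rp(.134,.046)))
    print('y0',y0,'x0',x0)
    for i in range(20,60,3): print(y0+i,''.join('#' if v<50 else '+' if v<90 else '.' for v in a[i]),' ',''.join('#' if v<50 else '+' if v<90 else '.' for v in b[i]))
```

```text
s132 tip pred [290.21753701 194.51147677] tabtop pred [290.35587005 184.38505767]
y0 150 x0 264
170 .....................+#+++++++++++++++++++++++++++.....+   ........................................................
173 .....................##+++++++++++++....................   ........................................................
176 .....................#++++++++++++++....................   ........................................................
179 .....................#+++++++++++++.....................   ........................................................
182 .....................#++++++++++++++....................   ........................................................
185 .....................++++++++#########..................   .....................++##############+..................
188 ................#####################+..................   ................#####################+..................
191 ................+####################.........++++++....   ................+####################.........++++++....
194 ..................+###################++
[... 1862 characters left out ...]
++++++++++++####################++++++++++++++..............
197 ++++++++++++###################++++++++++...................   ++++++++++++####################+++++++++...................
200 ++++++++++++################++++++..........................   ++++++++++++################++++++..........................
203 ++++++++++++++++##+++.++....................................   ++++++++++++++#+##++..++....................................
206 +++++++++++...............+.................................   +++++++++++...............+.................................
209 +...........................+....+++++....+.................   ............................+....+++++......................
```

```bash
python3 -c "
from h import *
print(manip.job_done())"
```

```text
the job is handed in; nothing more can be done
None
```

I handed the job in with the blue tray released flat on the orange rails and home to within about 2 mm: its tab measured 133–134 mm against 135 mm, after it met a firm stop at the back. Two extra pushes to confirm this registered no contact, so that check is inconclusive. The can did not move, and the job took about 30 s.

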